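# Run down a stone clamp's screw and prove its torque

## Robot

A 6-joint arm with a two-finger parallel gripper is mounted at the origin on the work surface. World frame = base frame: x ahead of the robot, y to its left, z up, the work surface at z = 0. Lengths are in m, angles in rad, forces in N, time in s.
With the tool pointing down it reaches from about 0.275 to 0.725 m from the base axis. Payload 5.6 kg.
Tool frame: the origin (TCP) lies on the mounting face of the last link; the fingertips stand 173 mm ahead of it and the grasp point (between the pads) lies 155 mm ahead of it; z points along the fingers, y is the line along which they close (so a half turn about z gives the same grasp; the last joint's range is limited). The gripper opens to 85 mm and grips with 20 to 120 N. Pads are 22 mm wide; open, the fingers measure 114 mm over their backs; the gripper's body (76 mm by 85 mm) begins 54 mm behind the grasp point. The pads swing forward as they close: fully open they stand 13 mm farther back than shut.
Start: joints at [1.393, 0.255, 0.108, 0, -1.424, -0.285], TCP at [0.246, 0.492, 0.405] pointing down, gripper open.
Joint ranges: [-2.95, 2.95], [-1.21, 1.97], [-1.09, 1.5], [-2.87, 1.71], [-2.94, -0.07], [-3.05, 3.05]. Speed limits (rad/s): [2.57, 2.57, 3.14, 3.14, 3.14, 3.14].

## Interface

Orientations are given as a 3x3 rotation matrix whose columns are the frame's x, y, z axes.
In Python, from station import bot gives the robot as it stands.
- The arm moves only by the tool play_rows, never from a script. Its argument "steps" is a list of rows, each a list of 7 numbers: the shift along the tool's x, y, z in m, then the turn, a rotation vector about the tool's x, y, z in rad, then the closure, from 0 (fully open) to 1 (shut). A call has 1 to 20 rows; each row shifts and turns the commanded pose from where the row before left it, along the tool's axes as they then stand; what a row does not reach is not made up. A row lasts 1/10 s, in which the tool goes at most 50 mm and 8.59 degrees, less where a joint would pass 70% of its speed; a pose out of reach is approached as far as the arm can. A call with a gripper value outside its range is refused whole. The fingers move at their own pace and stop on an object; "newtons" is the grip in N (left out, the last holds). Time passes only in rows, so rows that do not move let the fingers close. It gives the time, the measured TCP pose, the force, the opening and the grip force at its end, in the units of the state.
- bot.read_state(): the state, without advancing time (a new reading comes with each control period).
- bot.get_image(name): name is "side" or "top"; returns a dict with "color" (480x640x3 uint8, blue, green, red), "fx", "fy", "cx", "cy" (pixels), "k1" (the pictures are not rectified: a ray, as slopes to the right and down, at radius r is drawn at 1 + k1 r^2 times it, then the intrinsics apply), "xyz" and "attitude" of the camera in the world. Camera axes: x right, y up, looking along -z (the intrinsics and any distortion apply to the point x, -y, -z); pixel columns grow to the right and rows downward; lengths in m; the calibration is good to about 2 mm. A picture is of the moment at which its call begins. There is no depth.
- bot.finish_job(): hands the job in; it is judged then, once.
The state is a dict: "t": time; "q": joint angles; "joint_vel": joint speeds; "tau": joint torques, N m; "tcp_pos": TCP position; "tcp_rot": TCP orientation; "ft_force": force on the tool from outside, world axes, zero at the start; "ft_torque": the same for the moment, N m; "width": finger opening in m; "grasp_force": force on a finger pad.
Only numpy, scipy, OpenCV 4.12 (cv2) and the standard library are available. Lean on these libraries where they do the work, as an engineer would, in place of code of your own. Each camera call takes 0.05 s, during which the arm holds its last target. There are 200 camera calls.

## Task

The clamp over the carved stone tile has been left slack: turn its crank clockwise (seen from above) until the screw bites, then keep leaning on the crank's wooden grip without a break to prove that it holds, building up steadily to about 1.5 newton metres and holding that for two seconds, never above 2 or the tile cracks. Then ease off without backing the screw off, let go, and leave the other things on the bench where they are.

Things in the scene. Friction and masses are not known exactly. Their poses are not given: they have to be found in the camera images.
- clamp: The clamp: a grey steel base plate (130 along x, 200 along y, 12 mm thick) bolted to the bench, on it a white carved stone tile, two steel columns 160 mm apart and over them a grey bridge 40 x 200 mm, its top 117 mm and its column nuts 129 mm above the bench. Origin: centre of the plate's underside, on the bench; the screw stands on its z axis.
- hub (a point): Top of the upright screw spindle in the middle of the bridge. This point lies on its turning axis, 152 mm above the bench; z points up, x points from the axis along the unloaded crank towards the grip; it turns with the spindle. Nothing on the clamp except the grip is higher than 162 mm.
- grip (a point): Centre of the upright round wooden grip, 22 mm in diameter, at the crank's free end, 182 mm above the bench; the wood runs from 155 to 209 mm. It is fixed on a dark flat bar 16 mm wide (top 155 mm) that sweeps level over the bridge, 100 mm from the spindle axis: 15 N square to the crank makes 1.5 N m. The crank springs a mm or so here under load; the grip does not spin.
- spindle (a joint): Turn of the screw in rad, growing clockwise seen from above (tightening). It starts at 0.1 to 0.8; it runs with a light steady drag (about 1.5 N at the grip) for 0.5 to 1.2 rad, then bites on a hard seat, to be found by feel. Seated it turns no further, and it stays where it is left.
- claw_chisel: Bystander: broad toothed chisel with wooden handle, 220 mm long, 20 mm high, lying left of the clamp; leave alone. Origin at the centre of its underside.
- flat_chisel: Bystander: narrow chisel with wooden handle, 200 mm long, 20 mm high, lying right of the clamp; leave alone. Origin at the centre of its underside.
- point: Bystander: steel point chisel, 190 mm long, 14 mm square, lying on the robot's side of the clamp; leave alone. Origin at the centre of its underside.
- mallet: Bystander: round wooden mallet standing on its head, 100 mm across, 240 mm high; leave alone. Origin at the centre of its underside.
- offcut: Bystander: rough stone offcut 90 x 70 x 50 mm; leave alone. Origin at the centre of its underside.
- wedge_stone: Bystander: stone chip 45 x 30 x 20 mm lying on the clamp's base plate; leave alone. Origin at the centre of its underside.
- square: Bystander: steel and wood try square, 12 mm high; leave alone. Origin at the centre of its underside.
- tin: Bystander: bare metal tin, 66 mm across, 85 mm high; leave alone. Origin at the centre of its underside.
Not all that is in view belongs to the job. Leave any green or red look-alike of the clamp alone.

How it is judged:
By the outcome, as a careful person would: the job done as asked, in the order asked, and still so for the second after the job is handed in, with the robot touching nothing.
It also fails if it takes over 51 s, if anything falls off the work surface, if the arm or the gripper's body presses on something with over 40 N, if the wrist force passes 120 N, or if a joint passes its speed limit or range.

## Working session

There is one attempt and no reset: what is moved stays moved. The work goes in short steps, Python scripts to look and compute and a tool call to move; the robot and the scene stay as the last step left them, time stands still between calls to the robot, and variables do not carry over. Pictures are saved under pics/ and viewed, at most 10 in all, crops included, and the job is handed in when it is done.

Besides the shell and the picture viewer there is one more tool, called after "Emit:" by a JSON object that holds its "fn" and its "kwargs". play_rows: Moves the arm, as the interface text tells. Its arguments: {"type":"object","properties":{"steps":{"type":"array"},"newtons":{"type":"number"}},"required":["steps"]}

```bash
mkdir -p pics; cat > h.py <<'E'
import numpy as np, cv2
from station import bot
def ray(im,u,v):
    K=np.array([[im["fx"],0,im["cx"]],[0,im["fy"],im["cy"]],[0,0,1.]])
    p=cv2.undistortPoints(np.array([[[u,v]]],float),K,np.array([im["k1"],0,0,0.]))[0,0]
    # note: model 1+k1 r^2 = OpenCV's k1
    d=np.array(im["attitude"])@np.array([p[0],-p[1],-1.])
    return np.array(im["xyz"]),d/np.linalg.norm(d)
def onplane(im,u,v,z):
    o,d=ray(im,u,v); return o+d*(z-o[2])/d[2]
def proj(im,P):
    c=np.array(im["attitude"]).T@(np.array(P)-np.array(im["xyz"]))
    x,y=c[0]/-c[2],-c[1]/-c[2]; f=1+im["k1"]*(x*x+y*y)
    return im["fx"]*x*f+im["cx"],im["fy"]*y*f+im["cy"]
E
python3 - <<'E'
from h import *
for n in("top","side"):
    im=bot.get_image(n); cv2.imwrite(f"pics/{n}0.png",im["color"]); print(n,im["xyz"],np.round(im["attitude"],3).tolist(),im["fx"],im["k1"])
s=bot.read_state(); print(s)
E
```

```text
top [0.14963821 0.03492773 1.35725387] [[-0.104, 0.968, -0.229], [-0.995, -0.101, 0.025], [0.001, 0.231, 0.973]] 561.5376211115829 -0.013966362617713219
side [-0.09469317 -0.72054985  1.2039039 ] [[0.819, 0.447, -0.359], [-0.574, 0.624, -0.531], [-0.013, 0.641, 0.767]] 475.9648657306202 -0.043008749038126536
{'t': 0.1, 'q': array([ 1.39259483e+00,  2.55658149e-01,  1.07152661e-01, -4.26763148e-04,
       -1.42389163e+00, -2.84598223e-01]), 'joint_vel': array([ 0.0002967 , -0.00117767,  0.00325642,  0.00181816, -0.00023245,
       -0.00066471]), 'tau': array([-2.94330159e-03, -3.87603736e+01,  2.38478333e+01,  5.37798285e+00,
       -3.73486386e-03, -3.84205137e-06]), 'tcp_pos': array([0.24542584, 0.49204024, 0.40390835]), 'tcp_rot': array([[ 8.94778029e-01, -4.46510684e-01, -6.99233629e-04],
       [-4.46511229e-01, -8.94776771e-01, -1.50058917e-03],
       [ 4.43710857e-05,  1.65490988e-03, -9.99998630e-01]]), 'ft_force': array([ 0.30527241, -0.00082124, -0.32611153]), 'ft_torque': array([-0.04478319, -0.00143828, -0.02947105]), 'grasp_force': 0.0, 'width': 0.08568975151176217}
```

View pics/top0.png

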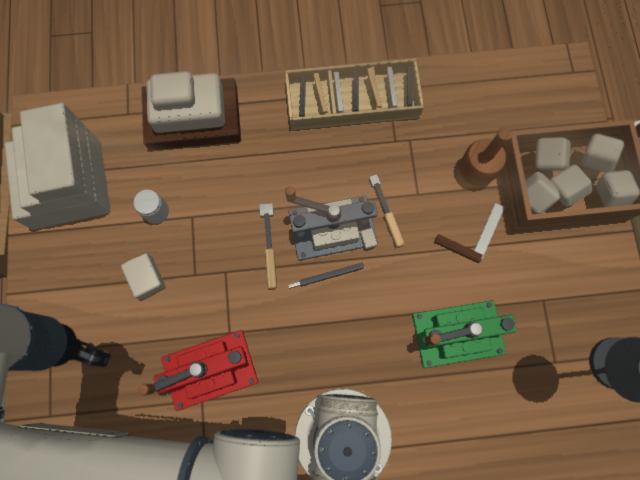

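View pics/side0.png

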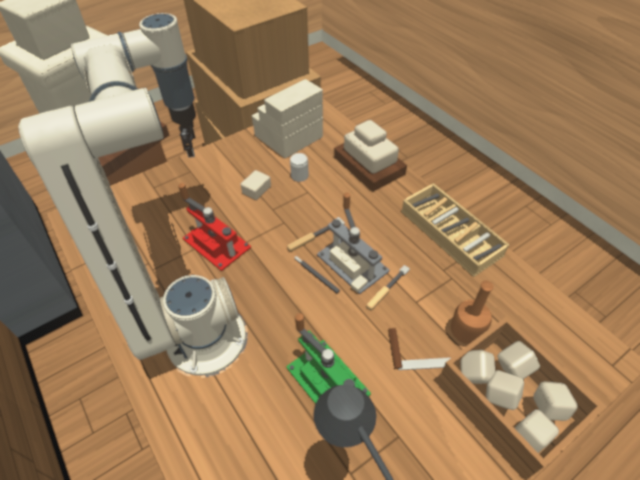

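The top view shows the grey clamp with its hub at about (334,212) and its wooden grip at about (290,193). The side view has the hub near (354,232) and the grip near (347,202). Look-alikes in the top view are the red clamp (197,370; grip 148,388) and the green clamp (475,330; grip 435,338). The mallet handle (505,133) is wood-coloured too. I choose the grey clamp, and one close crop will check it.

```bash
python3 - <<'E'
from h import *
a=cv2.imread("pics/top0.png")[165:265,255:405]; b=cv2.imread("pics/side0.png")[180:300,280:420]
a=cv2.resize(a,None,fx=5.3,fy=5.3,interpolation=cv2.INTER_CUBIC)[:,:400*2]
A=cv2.resize(cv2.imread("pics/top0.png")[170:265,270:395],(500,380),interpolation=2)
B=cv2.resize(cv2.imread("pics/side0.png")[185:295,310:395],(294,380),interpolation=2)
cv2.imwrite("pics/crop.png",np.hstack([A,B]))
for n,(r0,r1,c0,c1) in dict(top=(180,210,275,305),side=(190,220,335,360)).items():
    im=cv2.imread(f"pics/{n}0.png")[r0:r1,c0:c1]
    h=cv2.cvtColor(im,cv2.COLOR_BGR2HSV)
    print(n); print(h[::2,::2,0]); print(h[::2,::2,2])
E
```

```text
top
[[14 15 14 14 14 14 14 14 14 14 14 14 14 14 15]
 [14 14 14 14 14 14 15 14 14 14 14 14 14 14 14]
 [14 14 14 14 14 14 14 14 14 14 14 14 14 14 14]
 [13 14 14 14 14 14 14 13 13 14 14 14 14 14 14]
 [14 14 14 14 14 13 13 12 12 12 14 14 14 14 14]
 [15 14 14 14 14 13 12 12 12 12 14 14 14 14 14]
 [14 14 14 14 14 14 12 12 12 13 14 14 14 14 14]
 [14 13 14 14 14 14 13 13 13 13 13 14 14 14 14]
 [14 14 14 14 14 14 13 13 14 13 13 14 14 14 14]
 [14 14 13 14 14 14 13 13 13 13 13 12 12 13 15]
 [14 14 14 14 14 14 13 13 13 12 13 13 13 11 12]
 [14 14 14 14 14 14 14 14 14 14 13 12 14 14 12]
 [14 14 14 14 14 14 14 14 14 14 14 14 14 13 13]
 [14 14 14 14 14 14 14 14 14 14 14 14 14 14 14]
 [14 14 14 14 13 14 14 14 14 13 13 14 12 13 14]]
[[136 136 136 137 135 136 135 135 135 135 134 133 134 134 133]
 [136 135 136 135 136 136 136 136 136 136 138 137 136 138 139]
 [138 137 139 139 138 140 138 141 141 142 142 142 142 144 144]
 [142 142 142 143 142 143 140 135 138 143 146 145 144 144 144]
 [143 142 144 143 142 124 127 133 140 136 136 134 133 132 130]
 [135 134 133 132 131 115 127 132 138 140 122 136 137 138 13
[... 1332 characters left out ...]
79 169 174 183 186 188 187 191 192 177]
 [194 191 189 182 149 156 169 163 184 188 188 190 191]
 [195 194 191 182 137 111 119 132 182 189 188 186 189]
 [195 194 192 186 137 100 106 127 177 190 189 187 185]
 [191 195 195 187 137 100 105 126 169 184 189 188 186]
 [189 192 195 187 131 100 105 130 172 179 185 189 187]
 [191 188 192 188 135 100 105 137 180 181 180 184 188]
 [193 191 189 189 152 101 105 146 183 186 181 180 184]
 [193 194 191 188 166 109 104 137 182 187 186 180 178]
 [194 194 194 192 178 122 103 120 173 188 187 186 181]
 [200 195 194 194 189 148 104 109 159 188 189 187 186]
 [203 199 195 194 194 170 112 105 137 184 190 189 188]
 [174 188 199 196 195 185 129 103 117 173 193 190 188]]
```

View pics/crop.png

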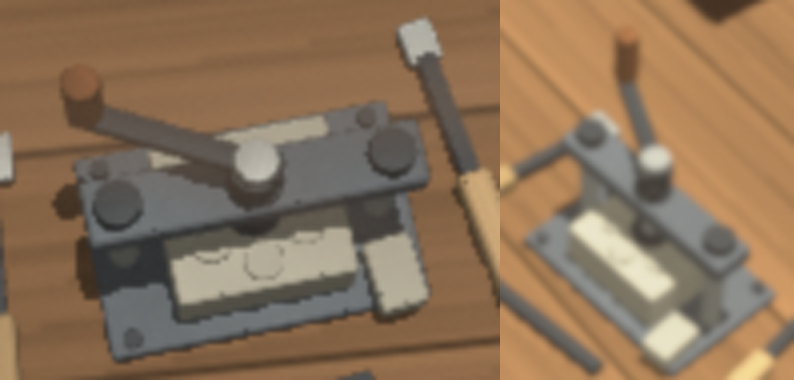

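The crop confirms it: grey bridge, pale tile, wedge stone on the plate, and a crank running from the silver hub (top px 334,210) to the wooden grip (top px 290,190.7). In the side view the hub cap is at (355,230) and the grip top at (346.7,194.6).

```bash
python3 - <<'E'
from h import *
t=bot.get_image("top");s=bot.get_image("side")
def tri(a,b):
    o1,d1=ray(t,*a);o2,d2=ray(s,*b)
    A=np.stack([d1,-d2],1);k=np.linalg.lstsq(A,o2-o1,rcond=None)[0]
    p,q=o1+k[0]*d1,o2+k[1]*d2; return (p+q)/2,np.linalg.norm(p-q)
n1=onplane(t,299.5,220.8,.129);n2=onplane(t,368,207.5,.129)
S=lambda x,y:((x-500)/3.459+310,185+y/3.455)
m1=onplane(s,*S(592,131),.129);m2=onplane(s,*S(719,239),.129)
print("nuts top",n1,n2,np.linalg.norm(n1-n2),"mid",(n1+n2)/2)
print("nuts side",m1,m2,np.linalg.norm(m1-m2),"mid",(m1+m2)/2)
H,e=tri((334.3,210),S(656,155));print("hub",H,e,onplane(t,334.3,210,.162),onplane(s,*S(656,155),.162))
G,e=tri((290,190.7),S(627,33));g1=onplane(t,290,190.7,.209);g2=onplane(s,*S(627,33),.209)
print("grip",G,e,g1,g2)
for g in(g1,g2,G):
    for h in ((n1+n2)/2,(m1+m2)/2): d=(g-h)[:2];print(np.linalg.norm(d),np.degrees(np.arctan2(d[1],d[0])))
E
```

```text
nuts top [0.48965617 0.04607398 0.129     ] [ 0.50480846 -0.11226049  0.129     ] 0.1590578371884715 mid [ 0.49723231 -0.03309325  0.129     ]
nuts side [0.48854167 0.04397732 0.129     ] [ 0.50276922 -0.1139077   0.129     ] 0.15852477081186597 mid [ 0.49565545 -0.03496519  0.129     ]
hub [ 0.49710302 -0.03330842  0.16336602] 0.0005230332902190681 [ 0.49724492 -0.03329145  0.162     ] [ 0.49815605 -0.03244863  0.162     ]
grip [0.53571621 0.05934537 0.20991751] 0.000536483759470855 [0.53629062 0.05927344 0.209     ] [0.53600905 0.06009673 0.209     ]
0.1002853790743909 67.07837310766021
0.10262619447619979 66.6745608807174
0.10093566907966912 67.40760081340116
0.1032723687532977 66.99886746743573
0.10012946247502143 67.39714051865616
0.10246631421772738 66.98543009080197
```

The axis is at about (0.497,-0.0335) and the grip at about (0.536,0.0595). The radius comes to 101 mm against the stated 100, the nut spacing to 159 mm against 160, and the grip top to 0.210 m against 0.209, so all three agree. The crank lies at a world angle of 67.2° and clockwise lowers it. I'll cage the grip with the closing line tangential, moving above it first.

Emit:
{"fn": "play_rows", "kwargs": {"steps": [[0.0349,0.0198,-0.0015,0,0,0,0],[0.0349,0.0198,-0.0015,0,0,0,0],[0.0349,0.0198,-0.0015,0,0,0,0],[0.0349,0.0198,-0.0015,0,0,0,0],[0.0349,0.0198,-0.0015,0,0,0,0],[0.0349,0.0198,-0.0015,0,0,0,0],[0.0349,0.0198,-0.0015,0,0,0,0],[0.0349,0.0198,-0.0015,0,0,0,0],[0.0349,0.0198,-0.0015,0,0,0,0],[0.0349,0.0198,-0.0015,0,0,0,0],[0.0349,0.0198,-0.0015,0,0,0,0],[0.0349,0.0198,-0.0015,0,0,0,0],[0.0349,0.0198,-0.0015,0,0,0,0],[0,0,0,0,0,0.137,0],[0,0,0,0,0,0.137,0],[0,0,0,0,0,0.137,0],[0,0,0,0,0,0.137,0],[0,0,0,0,0,0.137,0],[0,0,0,0,0,0.137,0],[0,0,0,0,0,0.137,0]]}}

```text
t: 2.2
tcp_pos: [0.5365, 0.0593, 0.4239]
tcp_rot: [[0.143, -0.99, -0.001], [-0.99, -0.143, -0.0], [-0.0, 0.001, -1.0]]
ft_force: [0.0, -0.2, -0.2]
width: 0.0855
grasp_force: 0.0
```

Emit:
{"fn": "play_rows", "kwargs": {"steps": [[0,0,0,0,0,0.137,0],[0,0,0,0,0,0.137,0],[0,0,0,0,0,0.137,0],[0,0,0,0,0,0.137,0],[0,0,0,0,0,0,0],[0,0,0,0,0,0,0]]}}

```text
t: 2.8
tcp_pos: [0.5366, 0.0593, 0.4241]
tcp_rot: [[-0.385, -0.923, -0.0], [-0.923, 0.385, -0.0], [0.0, 0.0, -1.0]]
ft_force: [-0.1, -0.1, 0.1]
width: 0.0853
grasp_force: 0.0
```

```bash
cat >> h.py <<'E'
AX=np.array([.497,-.0335])
def rep():
    s=bot.read_state(); R=s["tcp_rot"]; p=s["tcp_pos"]; F=s["ft_force"]; d=p[:2]-AX
    a=np.arctan2(d[1],d[0]); tg=np.array([np.sin(a),-np.cos(a)])
    print("t",round(s["t"],2),"p",np.round(p,4),"r",round(np.hypot(*d),4),"ang",round(np.degrees(a),1),"yaw y",round(np.degrees(np.arctan2(R[1,1],R[0,1])),1),"q",np.round(s["q"],2),"F",np.round(F,2),"w",round(s["width"],4),"gf",s["grasp_force"],"Ftan(on crank)",round(-F[:2]@tg,2),"T",round(-(d[1]*F[0]-d[0]*F[1]),3))
    return s
E
python3 - <<'E'
from h import *
s=rep(); d=np.array([.536,.0595,.338])-s["tcp_pos"]; print("to grip in tool",s["tcp_rot"].T@d, s["tcp_rot"].round(3).tolist())
im=bot.get_image("top"); A=cv2.resize(im["color"][130:270,240:420],(720,560)); cv2.imwrite("pics/c2.png",A)
E
```

```text
t 2.8 p [0.5366 0.0593 0.4241] r 0.1009 ang 66.9 yaw y 157.4 q [ 0.4   0.23  0.12 -0.   -1.47 -0.8 ] F [-0.14 -0.09  0.13] w 0.0853 gf 0.0 Ftan(on crank) 0.1 T 0.01
to grip in tool [-4.17919237e-06  5.76705998e-04  8.60538512e-02] [[-0.385, -0.923, -0.0], [-0.923, 0.385, -0.0], [0.0, 0.0, -1.0]]
```

Aligned above the grip. Next I go down around it and narrow the fingers without clamping.

Emit:
{"fn": "play_rows", "kwargs": {"steps": [[0,0.0006,0.02,0,0,0,0],[0,0,0.02,0,0,0,0],[0,0,0.02,0,0,0,0],[0,0,0.016,0,0,0,0],[0,0,0.01,0,0,0,0],[0,0,0,0,0,0,0.4],[0,0,0,0,0,0,0.5],[0,0,0,0,0,0,0.6],[0,0,0,0,0,0,0.6],[0,0,0,0,0,0,0.6]], "newtons": 60}}

```text
t: 3.85
tcp_pos: [0.5361, 0.0595, 0.3387]
tcp_rot: [[-0.388, -0.922, 0.001], [-0.922, 0.388, 0.0], [-0.001, -0.001, -1.0]]
ft_force: [0.1, 0.4, -0.5]
width: 0.0342
grasp_force: 0.0
```

```bash
python3 - <<'E'
from h import *
rep()
t=bot.get_image("top")["color"][165:265,260:390];s=bot.get_image("side")["color"][165:275,310:400]
cv2.imwrite("pics/c3.png",np.hstack([cv2.resize(t,(468,360)),cv2.resize(s,(295,360))]))
E
```

```text
t 3.85 p [0.5361 0.0595 0.3387] r 0.1009 ang 67.2 yaw y 157.1 q [ 0.4   0.26 -0.05  0.   -1.26 -0.8 ] F [ 0.06  0.36 -0.51] w 0.0342 gf 0.0 Ftan(on crank) 0.08 T 0.008
```

View pics/c3.png

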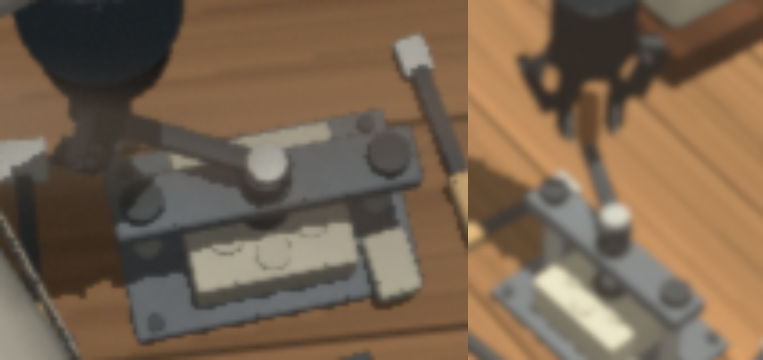

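The fingers now straddle the grip (in the side crop it is centred between the pads, tips above the bar) with no contact force. To size the search steps I need the arm's stiffness, so I'll clamp gently and press 1 mm along the crank, which cannot turn it.

Emit:
{"fn": "play_rows", "kwargs": {"steps": [[0,0,0,0,0,0,0.66],[0,0,0,0,0,0,0.72],[0,0,0,0,0,0,1],[0,0,0,0,0,0,1],[0,0,0,0,0,0,1],[0,0,0,0,0,0,1]], "newtons": 30}}

```text
t: 4.55
tcp_pos: [0.536, 0.0595, 0.3383]
tcp_rot: [[-0.389, -0.921, 0.0], [-0.921, 0.389, 0.0], [-0.0, -0.0, -1.0]]
ft_force: [-1.2, -0.0, 0.7]
width: 0.0213
grasp_force: 29.9
```

Emit:
{"fn": "play_rows", "kwargs": {"steps": [[0.0005,0,0,0,0,0,1],[0.0005,0,0,0,0,0,1],[0,0,0,0,0,0,1],[0,0,0,0,0,0,1]]}}

```text
t: 4.95
tcp_pos: [0.5358, 0.0592, 0.3384]
tcp_rot: [[-0.388, -0.922, 0.001], [-0.922, 0.388, 0.002], [-0.002, -0.0, -1.0]]
ft_force: [-0.3, 5.9, 2.2]
width: 0.0214
grasp_force: 30.1
```

```bash
python3 -c "
from h import *
s=rep(); print(s['tcp_rot'].T@s['ft_force'])"
```

```text
t 4.95 p [0.5358 0.0592 0.3384] r 0.1005 ang 67.3 yaw y 157.1 q [ 0.4   0.26 -0.05 -0.   -1.26 -0.8 ] F [-0.34  5.91  2.17] w 0.0214 gf 30.129180550575256 Ftan(on crank) 2.6 T 0.261
[-5.32054251  2.60654182 -2.15927612]
```

About 5 N per mm for arm and pads, and less with the crank's spring, so search steps of about 2.5 mm stay well under 20 N. Next I re-open to a cage, make contact and run the sure-free 0.4 rad.

Emit:
{"fn": "play_rows", "kwargs": {"steps": [[-0.001,0,0,0,0,0,0.66],[0,0,0,0,0,0,0.66],[0,0,0,0,0,0,0.66],[0,-0.002,0,0,0,0,0.66],[0,-0.002,0,0,0,0,0.66],[0.0003,-0.005,0,0,0,0.05,0.66],[0.0003,-0.005,0,0,0,0.05,0.66],[0,0,0,0,0,0,0.66]]}}

```text
t: 5.75
tcp_pos: [0.5489, 0.053, 0.3379]
tcp_rot: [[-0.479, -0.878, -0.0], [-0.878, 0.479, -0.0], [0.0, 0.0, -1.0]]
ft_force: [0.4, 0.1, -0.4]
width: 0.0291
grasp_force: 0.0
```

```bash
python3 -c "
from h import *
s=rep(); print(s['tcp_rot'].T@s['ft_force'])"
```

```text
t 5.75 p [0.5489 0.053  0.3379] r 0.1009 ang 59.0 yaw y 151.4 q [ 0.38  0.29 -0.02  0.   -1.26 -0.88] F [ 0.36  0.06 -0.44] w 0.0291 gf 0.0 Ftan(on crank) -0.28 T -0.028
[-0.22910055 -0.28830565  0.44165469]
```

Emit:
{"fn": "play_rows", "kwargs": {"steps": [[0.0003,-0.005,0,0,0,0.05,0.66],[0.0003,-0.005,0,0,0,0.05,0.66],[0.0003,-0.005,0,0,0,0.05,0.66],[0.0003,-0.005,0,0,0,0.05,0.66],[0.0002,-0.004,0,0,0,0.04,0.66],[0.0002,-0.003,0,0,0,0.03,0.66],[0.0001,-0.001,0,0,0,0.01,0.66],[0.0001,-0.001,0,0,0,0.01,0.66]]}}

```text
t: 6.55
tcp_pos: [0.5708, 0.035, 0.338]
tcp_rot: [[-0.71, -0.705, -0.001], [-0.705, 0.71, 0.0], [0.001, 0.001, -1.0]]
ft_force: [-1.5, -0.1, -0.3]
width: 0.0292
grasp_force: 0.7
```

```bash
python3 -c "
from h import *
s=rep(); print(s['tcp_rot'].T@s['ft_force'])"
```

```text
t 6.55 p [0.5708 0.035  0.338 ] r 0.1007 ang 42.8 yaw y 134.8 q [ 0.33  0.33  0.04 -0.   -1.28 -1.12] F [-1.51 -0.1  -0.34] w 0.0292 gf 0.7161855697631836 Ftan(on crank) 0.96 T 0.096
[1.14178953 0.99475707 0.33896522]
```

Contact, at roughly the drag force. The crank has gone about 0.39 rad. From here I search in slow steps, reading the force along tool y.

Emit:
{"fn": "play_rows", "kwargs": {"steps": [[0.0001,-0.0015,0,0,0,0.015,0.66],[0.0001,-0.0015,0,0,0,0.015,0.66],[0.0001,-0.001,0,0,0,0.01,0.66],[0.0001,-0.001,0,0,0,0.01,0.66],[0.0001,-0.001,0,0,0,0.01,0.66]]}}

```text
t: 7.05
tcp_pos: [0.5748, 0.0303, 0.3381]
tcp_rot: [[-0.751, -0.66, -0.0], [-0.66, 0.751, 0.0], [-0.0, 0.0, -1.0]]
ft_force: [-1.6, 0.6, -2.3]
width: 0.0293
grasp_force: 0.7
```

Emit:
{"fn": "play_rows", "kwargs": {"steps": [[0.0001,-0.0012,0,0,0,0.012,0.66],[0.0001,-0.0012,0,0,0,0.012,0.66],[0.0001,-0.0006,0,0,0,0.006,0.66]]}}

```text
t: 7.35
tcp_pos: [0.5766, 0.0278, 0.3382]
tcp_rot: [[-0.771, -0.637, 0.0], [-0.637, 0.771, 0.0], [-0.0, -0.0, -1.0]]
ft_force: [-1.5, 0.8, -1.2]
width: 0.0288
grasp_force: 0.8
```

Emit:
{"fn": "play_rows", "kwargs": {"steps": [[0.0001,-0.0012,0,0,0,0.012,0.66],[0.0001,-0.0012,0,0,0,0.012,0.66],[0.0001,-0.0006,0,0,0,0.006,0.66]]}}

```text
t: 7.65
tcp_pos: [0.5783, 0.0253, 0.3383]
tcp_rot: [[-0.789, -0.614, 0.0], [-0.614, 0.789, 0.0], [-0.0, -0.0, -1.0]]
ft_force: [-0.3, 0.8, -0.5]
width: 0.0291
grasp_force: 0.8
```

Emit:
{"fn": "play_rows", "kwargs": {"steps": [[0.0001,-0.0012,0,0,0,0.012,0.66],[0.0001,-0.0012,0,0,0,0.012,0.66],[0,-0.0006,0,0,0,0.006,0.66]]}}

```text
t: 7.95
tcp_pos: [0.58, 0.0228, 0.3383]
tcp_rot: [[-0.807, -0.59, 0.0], [-0.59, 0.807, 0.0], [-0.0, -0.0, -1.0]]
ft_force: [-0.6, 0.9, 0.4]
width: 0.0292
grasp_force: 0.8
```

Emit:
{"fn": "play_rows", "kwargs": {"steps": [[0.0001,-0.0012,0,0,0,0.012,0.66],[0.0001,-0.0012,0,0,0,0.012,0.66],[0,-0.0006,0,0,0,0.006,0.66]]}}

```text
t: 8.25
tcp_pos: [0.5815, 0.0202, 0.3383]
tcp_rot: [[-0.825, -0.565, 0.0], [-0.565, 0.825, 0.0], [-0.0, -0.0, -1.0]]
ft_force: [0.4, 2.4, -0.7]
width: 0.029
grasp_force: 0.8
```

Emit:
{"fn": "play_rows", "kwargs": {"steps": [[0.0001,-0.0012,0,0,0,0.012,0.66],[0.0001,-0.0012,0,0,0,0.012,0.66],[0,-0.0006,0,0,0,0.006,0.66]]}}

```text
t: 8.55
tcp_pos: [0.583, 0.0176, 0.3383]
tcp_rot: [[-0.841, -0.54, 0.0], [-0.54, 0.841, 0.0], [-0.0, -0.0, -1.0]]
ft_force: [0.3, 1.7, 0.8]
width: 0.0292
grasp_force: 0.8
```

Emit:
{"fn": "play_rows", "kwargs": {"steps": [[0.0001,-0.0012,0,0,0,0.012,0.66],[0.0001,-0.0012,0,0,0,0.012,0.66],[0,-0.0006,0,0,0,0.006,0.66]]}}

```text
t: 8.85
tcp_pos: [0.5844, 0.0149, 0.3383]
tcp_rot: [[-0.857, -0.515, 0.0], [-0.515, 0.857, -0.0], [-0.0, -0.0, -1.0]]
ft_force: [0.5, 2.0, -0.2]
width: 0.0289
grasp_force: 0.8
```

Emit:
{"fn": "play_rows", "kwargs": {"steps": [[0.0001,-0.0012,0,0,0,0.012,0.66],[0.0001,-0.0012,0,0,0,0.012,0.66],[0,-0.0006,0,0,0,0.006,0.66]]}}

```text
t: 9.15
tcp_pos: [0.5858, 0.0122, 0.3382]
tcp_rot: [[-0.872, -0.489, 0.0], [-0.489, 0.872, -0.0], [-0.0, -0.0, -1.0]]
ft_force: [-0.2, 1.9, 0.3]
width: 0.0289
grasp_force: 0.8
```

Emit:
{"fn": "play_rows", "kwargs": {"steps": [[0.0001,-0.0012,0,0,0,0.012,0.66],[0.0001,-0.0012,0,0,0,0.012,0.66],[0,-0.0006,0,0,0,0.006,0.66]]}}

```text
t: 9.45
tcp_pos: [0.587, 0.0095, 0.3382]
tcp_rot: [[-0.887, -0.463, 0.0], [-0.463, 0.887, -0.0], [-0.0, -0.0, -1.0]]
ft_force: [1.0, 1.6, 0.7]
width: 0.0289
grasp_force: 0.8
```

Emit:
{"fn": "play_rows", "kwargs": {"steps": [[0.0001,-0.0012,0,0,0,0.012,0.66],[0.0001,-0.0012,0,0,0,0.012,0.66],[0,-0.0006,0,0,0,0.006,0.66]]}}

```text
t: 9.75
tcp_pos: [0.5877, 0.0076, 0.338]
tcp_rot: [[-0.9, -0.436, -0.001], [-0.436, 0.9, 0.002], [0.0, 0.003, -1.0]]
ft_force: [-3.7, 8.0, 2.8]
width: 0.0291
grasp_force: 4.2
```

The screw bites: resistance along tool y jumped to about 8.8 N (0.88 N m) after about 0.73 rad of travel. I stay on it with one still row and compute the torque at the contact.

Emit:
{"fn": "play_rows", "kwargs": {"steps": [[0,0,0,0,0,0,0.66]]}}

```text
t: 9.85
tcp_pos: [0.5877, 0.0077, 0.3381]
tcp_rot: [[-0.9, -0.436, -0.001], [-0.436, 0.9, 0.002], [0.0, 0.003, -1.0]]
ft_force: [-2.4, 7.1, 3.1]
width: 0.0289
grasp_force: 3.8
```

```bash
cat >> h.py <<'E'
def tq():
    s=bot.read_state(); R=s["tcp_rot"]; f=R.T@s["ft_force"]
    c=s["tcp_pos"][:2]+R[:2,1]*s["width"]/2-AX   # contact point on rear pad
    F=-s["ft_force"][:2]; T=-(c[0]*F[1]-c[1]*F[0])
    print("t",round(s["t"],2),"f tool",f.round(2),"T",round(T,3),"r",np.hypot(*c).round(4),"gf",round(s["grasp_force"],2),s["tcp_pos"].round(4))
E
python3 -c "
from h import *
tq()"
```

```text
t 9.85 f tool [-0.9   7.48 -3.12] T 0.734 r 0.1003 gf 3.76 [0.5877 0.0077 0.3381]
```

Emit:
{"fn": "play_rows", "kwargs": {"steps": [[0,-0.0003,0,0,0,0,0.66],[0,-0.0003,0,0,0,0,0.66],[0,-0.0002,0,0,0,0,0.66]]}}

```text
t: 10.15
tcp_pos: [0.5879, 0.0074, 0.338]
tcp_rot: [[-0.9, -0.437, -0.002], [-0.437, 0.9, 0.003], [0.0, 0.003, -1.0]]
ft_force: [-3.7, 9.3, 2.9]
width: 0.0291
grasp_force: 4.8
```

```bash
python3 -c "
from h import *
tq()"
```

```text
t 10.15 f tool [-0.7   9.97 -2.84] T 0.984 r 0.1003 gf 4.82 [0.5879 0.0074 0.338 ]
```

Emit:
{"fn": "play_rows", "kwargs": {"steps": [[0,-0.0003,0,0,0,0,0.66],[0,-0.0003,0,0,0,0,0.66],[0,-0.0003,0,0,0,0,0.66],[0,-0.0002,0,0,0,0,0.66]]}}

```text
t: 10.55
tcp_pos: [0.5882, 0.0069, 0.3379]
tcp_rot: [[-0.9, -0.437, -0.002], [-0.437, 0.9, 0.004], [0.0, 0.005, -1.0]]
ft_force: [-4.9, 10.9, 3.4]
width: 0.0289
grasp_force: 6.2
```

```bash
python3 -c "
from h import *
tq()"
```

```text
t 10.55 f tool [-0.39 11.99 -3.31] T 1.189 r 0.1002 gf 6.16 [0.5882 0.0069 0.3379]
```

Emit:
{"fn": "play_rows", "kwargs": {"steps": [[0,-0.0003,0,0,0,0,0.66],[0,-0.0003,0,0,0,0,0.66],[0,-0.0003,0,0,0,0,0.66],[0,0,0,0,0,0,0.66]]}}

```text
t: 10.95
tcp_pos: [0.5884, 0.0066, 0.3379]
tcp_rot: [[-0.899, -0.437, -0.002], [-0.437, 0.899, 0.005], [-0.0, 0.006, -1.0]]
ft_force: [-5.0, 13.3, 4.5]
width: 0.0293
grasp_force: 7.1
```

```bash
python3 -c "
from h import *
tq()"
```

```text
t 10.95 f tool [-1.28 14.15 -4.42] T 1.395 r 0.1003 gf 7.11 [0.5884 0.0066 0.3379]
```

Emit:
{"fn": "play_rows", "kwargs": {"steps": [[0,-0.0003,0,0,0,0,0.66],[0,0,0,0,0,0,0.66],[0,0,0,0,0,0,0.66]]}}

```text
t: 11.25
tcp_pos: [0.5884, 0.0064, 0.3379]
tcp_rot: [[-0.899, -0.437, -0.002], [-0.437, 0.899, 0.005], [-0.0, 0.006, -1.0]]
ft_force: [-6.5, 14.1, 5.2]
width: 0.029
grasp_force: 7.5
```

```bash
python3 -c "
from h import *
tq()"
```

```text
t 11.25 f tool [-0.3  15.58 -5.12] T 1.547 r 0.1002 gf 7.46 [0.5884 0.0064 0.3379]
```

About 1.5 N m. Now I hold it.

Emit:
{"fn": "play_rows", "kwargs": {"steps": [[0,0,0,0,0,0,0.66],[0,0,0,0,0,0,0.66],[0,0,0,0,0,0,0.66],[0,0,0,0,0,0,0.66],[0,0,0,0,0,0,0.66],[0,0,0,0,0,0,0.66],[0,0,0,0,0,0,0.66],[0,0,0,0,0,0,0.66]]}}

```text
t: 12.05
tcp_pos: [0.5884, 0.0064, 0.3379]
tcp_rot: [[-0.899, -0.437, -0.002], [-0.437, 0.899, 0.005], [-0.0, 0.006, -1.0]]
ft_force: [-6.4, 13.1, 4.1]
width: 0.0288
grasp_force: 7.4
```

```bash
python3 -c "
from h import *
tq()"
```

```text
t 12.05 f tool [-1.00e-02  1.46e+01 -4.03e+00] T 1.453 r 0.1002 gf 7.45 [0.5884 0.0064 0.3379]
```

Emit:
{"fn": "play_rows", "kwargs": {"steps": [[0,0,0,0,0,0,0.66],[0,0,0,0,0,0,0.66],[0,0,0,0,0,0,0.66],[0,0,0,0,0,0,0.66],[0,0,0,0,0,0,0.66],[0,0,0,0,0,0,0.66],[0,0,0,0,0,0,0.66],[0,0,0,0,0,0,0.66],[0,0,0,0,0,0,0.66],[0,0,0,0,0,0,0.66],[0,0,0,0,0,0,0.66],[0,0,0,0,0,0,0.66],[0,0,0,0,0,0,0.66],[0,0,0,0,0,0,0.66],[0,0,0,0,0,0,0.66],[0,0,0,0,0,0,0.66],[0,0,0,0,0,0,0.66],[0,0,0,0,0,0,0.66]]}}

```text
t: 13.85
tcp_pos: [0.5884, 0.0064, 0.3379]
tcp_rot: [[-0.899, -0.437, -0.002], [-0.437, 0.899, 0.005], [-0.0, 0.006, -1.0]]
ft_force: [-7.2, 14.2, 5.1]
width: 0.0291
grasp_force: 7.4
```

```bash
python3 -c "
from h import *
tq()"
```

```text
t 13.85 f tool [ 0.27 15.96 -5.01] T 1.592 r 0.1003 gf 7.45 [0.5884 0.0064 0.3379]
```

Held for more than 2.5 s. Now I ease off gradually; the front pad has about 7 mm of slack, so it cannot drag the crank back.

Emit:
{"fn": "play_rows", "kwargs": {"steps": [[0,0.0003,0,0,0,0,0.66],[0,0.0003,0,0,0,0,0.66],[0,0.0003,0,0,0,0,0.66],[0,0.0003,0,0,0,0,0.66],[0,0.0003,0,0,0,0,0.66],[0,0.0003,0,0,0,0,0.66],[0,0.0003,0,0,0,0,0.66],[0,0.0003,0,0,0,0,0.66],[0,0.0003,0,0,0,0,0.66],[0,0.0003,0,0,0,0,0.66],[0,0.0003,0,0,0,0,0.66],[0,0.0003,0,0,0,0,0.66],[0,0.0003,0,0,0,0,0.66],[0,0.0003,0,0,0,0,0.66],[0,0.0003,0,0,0,0,0.66],[0,0.0003,0,0,0,0,0.66],[0,0.0003,0,0,0,0,0.66],[0,0.0003,0,0,0,0,0.66],[0,0.0003,0,0,0,0,0.66],[0,0.0003,0,0,0,0,0.66]]}}

```text
t: 15.85
tcp_pos: [0.587, 0.009, 0.3382]
tcp_rot: [[-0.9, -0.436, 0.0], [-0.436, 0.9, -0.001], [0.0, -0.001, -1.0]]
ft_force: [-0.5, 0.5, -0.3]
width: 0.0292
grasp_force: 0.2
```

```bash
python3 -c "
from h import *
tq()"
```

```text
t 15.85 f tool [0.25 0.73 0.27] T 0.076 r 0.1004 gf 0.19 [0.587  0.009  0.3382]
```

Emit:
{"fn": "play_rows", "kwargs": {"steps": [[0,0.001,0,0,0,0,0.66],[0,0.001,0,0,0,0,0.66],[0,0.001,0,0,0,0,0.66],[0,0.0005,0,0,0,0,0.5],[0,0,0,0,0,0,0.3],[0,0,0,0,0,0,0],[0,0,0,0,0,0,0],[0,0,0,0,0,0,0],[0,0,0,0,0,0,0]]}}

```text
t: 16.75
tcp_pos: [0.5853, 0.0126, 0.3382]
tcp_rot: [[-0.9, -0.437, -0.0], [-0.437, 0.9, -0.0], [0.0, 0.0, -1.0]]
ft_force: [1.0, -0.8, -0.2]
width: 0.0857
grasp_force: 0.0
```

```bash
python3 -c "
from h import *
tq(); print(bot.read_state()['width'])"
```

```text
t 16.75 f tool [-0.57 -1.18  0.23] T -0.144 r 0.1096 gf 0.0 [0.5853 0.0126 0.3382]
0.08567498808236568
```

Free and fully open. I lift straight up and then move back, well clear.

Emit:
{"fn": "play_rows", "kwargs": {"steps": [[0,0,-0.02,0,0,0,0],[0,0,-0.02,0,0,0,0],[0,0,-0.03,0,0,0,0],[0,0,-0.03,0,0,0,0],[0,0.03,0,0,0,0,0],[0,0.04,0,0,0,0,0],[0,0.04,0,0,0,0,0],[0,0.04,0,0,0,0,0],[0,0.03,0,0,0,0,0],[0,0,0,0,0,0,0],[0,0,0,0,0,0,0]]}}

```text
t: 17.85
tcp_pos: [0.5065, 0.175, 0.4383]
tcp_rot: [[-0.899, -0.438, 0.0], [-0.438, 0.899, -0.0], [-0.0, -0.0, -1.0]]
ft_force: [0.4, -0.3, -0.0]
width: 0.0858
grasp_force: 0.0
```

```bash
python3 - <<'E'
from h import *
rep()
t=bot.get_image("top")["color"];s=bot.get_image("side")["color"]
cv2.imwrite("pics/c4.png",np.hstack([cv2.resize(t[100:320,100:520],(460,241)),cv2.resize(s[140:360,230:520],(318,241))]))
E
```

```text
t 17.85 p [0.5065 0.175  0.4383] r 0.2087 ang 87.4 yaw y 116.0 q [ 0.62  0.22  0.15  0.   -1.5  -1.74] F [ 0.42 -0.26 -0.02] w 0.0858 gf 0.0 Ftan(on crank) -0.44 T -0.091
```

View pics/c4.png

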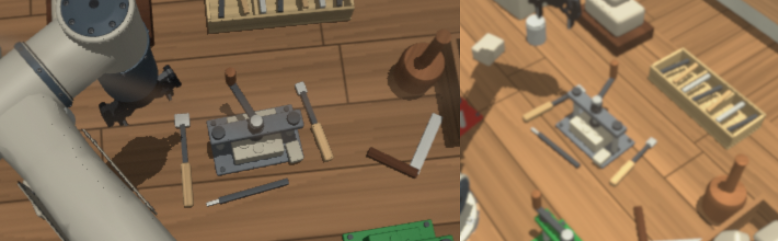

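The picture shows the crank resting in its turned position (grip at top px about 311,168) and the bench tools where they were. The gripper is well clear. I check the crank angle numerically and hand in.

```bash
python3 - <<'E'
from h import *
im=bot.get_image("top"); g=onplane(im,100+231*420/460,100+74*220/241,.209)[:2]-AX
a=np.degrees(np.arctan2(g[1],g[0])); print(np.hypot(*g),a)
if abs(a-26)<5: print(bot.finish_job())
E
```

```text
0.09707925020944808 26.201218991873695
the job is handed in; nothing more can be done
None
```

The screw bit after about 0.7 rad clockwise; I built up to about 1.5 N m (highest reading about 1.6), held it for over 2.5 s, eased off and let go with the crank still at its seated angle, and handed the job in at about 18 s with the other things on the bench left where they were.

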